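# Set up the pastry bench from the cutter chest

## Task

Set the bench up for cutting and decorating: lift the chest's lid open until it rests on its stop and leave it there, take the blue-handled dough cutter out and set it down gently, upright and wholly on the marble board, and unscrew the jar's red cap anticlockwise as far as it goes. Leave the dark-handled cutter in its place in the chest and do not disturb the other things on the bench.

Things in the scene. Friction and masses are not known exactly. Their poses are not given: they have to be found in the camera images.
- chest: white open-topped chest fixed to the table, 140 (x) x 220 (y) x 60 (z) mm outside, walls and floor 8 mm thick, closed by a hollow wooden lid 40 mm high. Origin at the centre of its underside; its -x side is the front and faces roughly to the robot, its +x side carries the hinge; z up
- lid (a joint): opening angle of the chest's lid in rad: 0 shut, 1.75 (about 100 deg) open on its stop. The lid is a hollow wooden tray of 0.3 kg, 140 x 220 mm, 40 mm high. Its hinge is free: it falls shut if let go below about 1.2 rad and falls open onto its stop beyond
- lid_hinge (a point): middle of the lid's hinge line, at the top of the chest's +x edge, 60 mm above the table; the line runs along the chest's y axis. With the lid shut the handle lies 182 mm in front of (chest -x) and 34 mm above this point; as the lid opens the handle turns about this line, up and then back to the chest's +x
- lid_handle (a point): middle of the lid's handle: a dark steel round bar 100 mm long and 11 mm thick, parallel to the chest's y axis, 42 mm out from the lid's front edge (36 mm free between), nothing below it,, about 94 mm above the table when shut; moves with the lid
- cutter: round dough cutter with a BLUE handle, loose, 0.16 kg, 75 mm high: steel drum 56 mm across, 22 mm high, a thin neck, then an upright round blue handle 28 mm across from 38 to 70 mm above its underside. Origin: centre of its underside, z up. At the start it stands on the chest's floor, about 50 mm to the chest's +y or -y of the middle
- cutter_grip (a point): point on the axis of the blue handle, 55 mm above the cutter's underside
- spare_cutter: an equal cutter with a DARK BROWN WOODEN handle, standing on the other side of the chest; it stays there. Origin at the centre of its underside
- board: marble board fixed on the table, 170 (x) x 160 (y) x 12 (z) mm. Origin at the centre of its underside; its top is 12 mm above the origin
- jar_stand: glass jar of orange sprinkles in a dark wooden stand fixed to the table; the jar leans 35 deg from upright, its top towards the stand's -x (roughly towards the robot). Stand foot 130 x 85 mm; origin on the underside of the foot
- cap (a joint): turn of the jar's captive red screw cap in rad about its own leaning axis: 0 fully shut, grows anticlockwise as seen looking at the cap's top, 1.45 at its stop (unscrewed). It starts within 0.3 of shut, rubs with about 0.08 N m and stays where it is left and does not rise
- cap_grip (a point): on the axis of the red cap, 20 mm above the cap's lower edge, 8 mm below its top face. The cap is round, 46 mm across, 28 mm high; just below it are the neck (10 mm long) and the jar's shoulder, 60 mm across. This point's z axis is the cap's axis, pointing out of the cap, 35 deg from vertical
- bowl: blue ceramic bowl, 110 mm across, 50 mm high, standing on the table; origin at the centre of its underside; to be left alone
- sugar_jar: closed glass jar with a steel cap, 64 mm across, 100 mm high, standing on the table; origin at the centre of its underside; to be left alone
- timer: yellow kitchen timer, 60 mm across, 50 mm high, standing on the table; origin at the centre of its underside; to be left alone
- mug: white mug, 80 mm across, 90 mm high, handle at its +y; origin at the centre of its underside; to be left alone
Not all that is in view belongs to the job. Leave any yellow look-alike of the jar_stand alone.

How it is judged (in metres and radians):
On the way, in this order (a step that is already met when the one before it is completed fails the run):
1. the lid rests open on its stop (value of joint lid above 1.69 rad and velocity of joint lid below 0.1 rad/s), for 0.2 s.
2. the blue-handled cutter stands released on the marble board (x of cutter in the frame of board between -0.058 and 0.058 m and y of cutter in the frame of board between -0.053 and 0.053 m and z of cutter in the frame of board between 0.008 and 0.016 m and angle between cutter's own z axis and vertical below 0.1 rad and linear speed of cutter below 0.02 m/s and contact force between cutter and the fingers below 0.1 N), for 0.2 s.
At the end, for the whole second after the job is handed in: Lid still and open on its stop (over 1.69 of 1.75 rad); blue-handled cutter upright (within 0.1 rad), at rest, released, its whole foot on the marble board; red cap unscrewed (over 1.25 of 1.45 rad); dark-handled cutter upright in the chest within 30 mm of its start (all of step 2 and value of joint lid above 1.69 rad and velocity of joint lid between -0.05 and 0.05 rad/s and value of joint cap above 1.25 rad and distance of spare_cutter from where it was at the start of the episode below 0.03 m and angle between spare_cutter's own z axis and vertical below 0.15 rad); the robot touches nothing.
It fails at once if the blue-handled cutter is dropped or thrown (contact force between cutter and the fingers below 0.05 N and linear speed of cutter above 0.7 m/s).
It fails at once if the dark-handled cutter is taken out or knocked over (distance of spare_cutter from where it was at the start of the episode above 0.03 m or angle between spare_cutter's own z axis and vertical above 0.5 rad).
It fails at once if another thing on the bench is pushed away by more than 40 mm (distance of any of bowl, sugar_jar, timer, mug from where it was at the start of the episode above 0.04 m).
It also fails if it takes over 66 s, if anything falls off the work surface, if the arm or the gripper's body presses on something with over 40 N, if the wrist force passes 120 N, or if a joint passes its speed limit or range.

## Robot

A 6-joint arm with a two-finger parallel gripper is mounted at the origin on the work surface. World frame = base frame: x ahead of the robot, y to its left, z up, the work surface at z = 0. Lengths are in mm, angles in rad, forces in N, time in s.
With the tool pointing down it reaches from about 350 to 975 mm from the base axis. Payload 7.1 kg.
Tool frame: the origin (TCP) lies on the front face of the gripper's body, between the roots of the fingers; the fingertips stand 80 mm ahead of it and the grasp point (between the pads) lies 61 mm ahead of it (env.tips_ahead is the distance from the TCP to the fingertips, in mm); z points along the fingers, y is the direction in which the jaws open and shut (so a half turn about z gives the same grasp; the last joint's range is limited). The gripper opens to 88 mm and grips with 3 to 60 N. Pads are 20 mm wide; open, the fingers measure 115 mm over their backs; the gripper's body (75 mm by 178 mm) begins 61 mm behind the grasp point.
Start: joints at [1.293, 0.423, 1.63, -0, 1.089, -0.019], TCP at [159.919, 604.178, 302.675] pointing down, gripper open.
Joint ranges: [-3, 3], [-0.9, 2.11], [0.09, 2.58], [-1.31, 4.45], [0.11, 2.69], [-2.54, 2.54]. Speed limits (rad/s): [2.39, 2.39, 3.01, 3.14, 3.14, 3.14].

## Interface

Orientations are given as a unit quaternion [x, y, z, w].
In Python, from station import env, set_gripper, viewer, workorder gives the robot as it stands. Calls block until the motion is done:
- env.reach(position, orientation): joint-space move of the TCP to a pose.
- env.move_l(position, rot=None, rate=150, f_stop=None): straight line of the TCP; rot=None keeps the orientation; rate is the mean speed in mm/s. With f_stop (N) it stops when the force on the tool has changed by that much, and returns True; else False.
- env.move_joints(angles): joint-space move.
- set_gripper(opening): finger opening in mm; the grip force is fixed at half the most; returns when the fingers have stopped.
- env.hold(seconds).
- env.ik(position, orientation): joint angles nearest the present ones, or None.
- env.read_state(): the state.
- viewer.camera(name): name is "scene" or "side" or "wrist"; returns the picture (400x640x3 uint8, blue, green, red); there is no depth.
- viewer.camera_params(name): a dict with "fx", "fy", "cx", "cy" (pixels), "pose" (4x4, takes a point from camera to world coordinates); the wrist camera has in their place "tool_from_camera" (4x4, takes a point from camera to tool coordinates, whose origin is the TCP and whose axes are the flange's). Camera axes: x right, y up, looking along -z (the intrinsics and any distortion apply to the point x, -y, -z); pixel columns grow to the right and rows downward; lengths in mm; the calibration is good to about 2 mm. A picture is of the moment at which its call begins: read the wrist's pose just before it. camera_params takes no time and is no camera call.
A pose or a line that the arm cannot do raises env.IKError and nothing moves.
- workorder.sign_off(): hands the job in, once; it reports no verdict.
The state is a dict: "time_s": time; "qpos": joint angles; "dq": joint speeds; "tau": joint torques, N m; "tool_pos": TCP position; "orientation": TCP orientation; "force": force on the tool from outside, world axes, zero at the start; "wrist_torque": the same for the moment, N m; "width": finger opening in mm.
Only numpy, scipy, OpenCV 4.12 (cv2) and the standard library are available. Lean on these libraries where they do the work, as an engineer would, in place of code of your own. Each camera call takes 0.05 s, during which the arm holds its last target. There are 200 camera calls.

## Working session

There is one attempt and no reset: what is moved stays moved. The work goes in short steps, each a Python script; the robot and the scene stay as the last script left them, time stands still between calls to the robot, and variables do not carry over. Pictures are saved under pics/ and viewed, and the job is handed in when it is done.

```bash
ls; mkdir -p pics; python3 - <<'E'
from station import env, set_gripper, viewer, workorder
import cv2
for n in ("scene","side","wrist"):
    p=viewer.camera_params(n); print(n,p)
    cv2.imwrite(f"pics/{n}0.png",viewer.camera(n))
print(env.read_state())
E
```

```text
pics
scene {'fx': 454.80520245636524, 'fy': 454.80520245636524, 'cx': 328.7359960006424, 'cy': 204.88515433980714, 'pose': array([[-8.64526557e-01, -3.12816857e-01,  3.93369352e-01,
         1.11376740e+03],
       [ 5.02104597e-01, -5.71865666e-01,  6.48737724e-01,
         9.70257674e+02],
       [ 2.20183302e-02,  7.58363550e-01,  6.51459837e-01,
         1.13438049e+03],
       [ 0.00000000e+00,  0.00000000e+00,  0.00000000e+00,
         1.00000000e+00]])}
side {'fx': 387.0389789906227, 'fy': 387.0389789906227, 'cx': 319.77440538892006, 'cy': 198.17234834536472, 'pose': array([[ 9.99368821e-01,  1.98561076e-03, -3.54685418e-02,
         4.65687429e+02],
       [-2.94346051e-02,  6.05276898e-01, -7.95470603e-01,
        -9.26944241e+02],
       [ 1.98887939e-02,  7.96012521e-01,  6.04953305e-01,
         7.94146003e+02],
       [ 0.00000000e+00,  0.00000000e+00,  0.00000000e+00,
         1.00000000e+00]])}
wrist {'fx': 300.2558707263175, 'fy': 300.2558707263175, 'cx': 314.3910376912344, 'cy': 201.2122734858839, 'tool_from_camera': array([[-1.12339115e-03,  9.55619462e-01,  2.94601
[... 263 characters left out ...]

         1.00000000e+00]])}
{'time_s': 0.15, 'qpos': array([ 1.29304288e+00,  4.23634790e-01,  1.63048718e+00, -1.86221220e-05,
        1.08858044e+00, -1.89848564e-02]), 'dq': array([ 0.00071549, -0.00244113, -0.00223149, -0.00043002, -0.00041146,
        0.00058586]), 'tau': array([ 2.97976085e-04, -5.44991755e+01, -2.73920327e+01,  6.44757086e-02,
        2.04593316e-02, -7.98057999e-05]), 'tool_pos': array([159.81230809, 603.88771008, 302.10998467]), 'orientation': array([ 1.29019304e-01,  9.91641927e-01, -5.49997337e-04, -7.38682127e-05]), 'force': array([ 0.58865018, -0.17033006,  0.33368071]), 'wrist_torque': array([-0.00270516,  0.05259399,  0.00312136]), 'width': 87.63474826136442}
```

View pics/scene0.png

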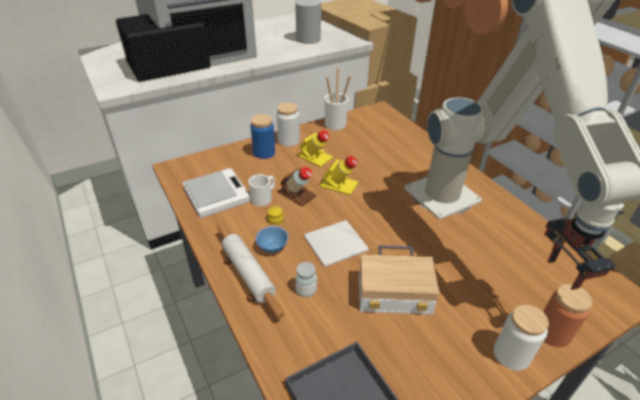

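View pics/side0.png

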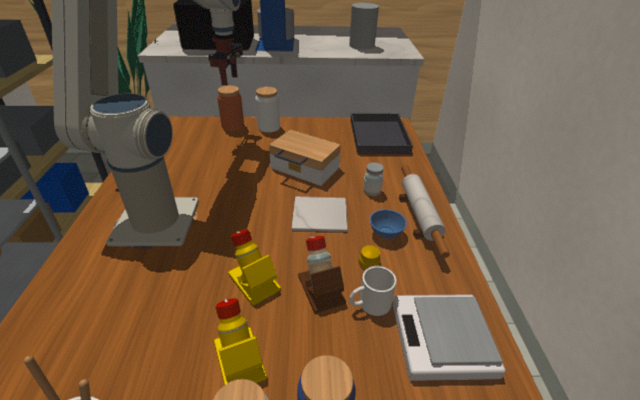

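View pics/wrist0.png

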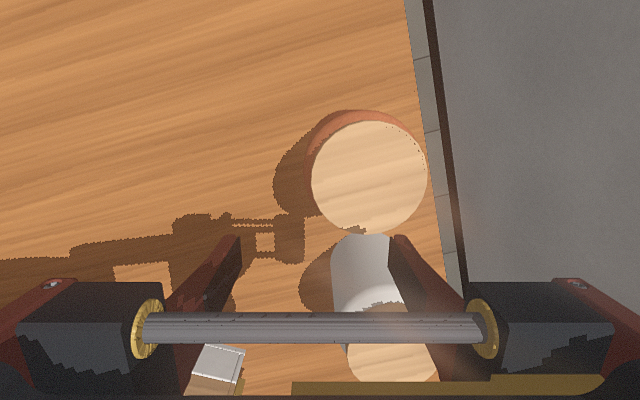

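Scene view: the chest with wooden lid is at (397,283) with its handle at (396,249), the board at (336,242). Three stands with red caps: (318,145) yellow, (343,172) yellow, (298,188) dark wood. Only the dark one fits the description; in the side view it is at (320,280), with the yellow ones at (250,270) and (237,345). I'll confirm in crops and take rough positions.

```bash
cat > h.py <<'E'
from station import env, set_gripper, viewer, workorder
import numpy as np, cv2
from scipy.spatial.transform import Rotation as R
def cam(n, st=None):
    """K, camera-to-world pose (wrist: from the given state)"""
    p=viewer.camera_params(n)
    if n=="wrist":
        T=np.eye(4); T[:3,:3]=R.from_quat(st["orientation"]).as_matrix(); T[:3,3]=st["tool_pos"]
        return p, T@p["tool_from_camera"]
    return p, p["pose"]
def ray(c,uv):
    p,T=c; d=T[:3,:3]@np.array([(uv[0]-p["cx"])/p["fx"],-(uv[1]-p["cy"])/p["fy"],-1])
    return T[:3,3],d/np.linalg.norm(d)
def plane(c,uv,z):
    o,d=ray(c,uv); return o+d*(z-o[2])/d[2]
def tri(*cu):
    """least squares meeting point of rays, and the worst miss (mm)"""
    A=np.zeros((3,3)); b=np.zeros(3); rs=[ray(c,u) for c,u in cu]
    for o,d in rs: M=np.eye(3)-np.outer(d,d); A+=M; b+=M@o
    x=np.linalg.solve(A,b); return x, max(np.linalg.norm(np.cross(x-o,d)) for o,d in rs)
def proj(c,x):
    p,T=c; q=T[:3,:3].T@(np.asarray(x)-T[:3,3]); return np.array([p["cx"]+p["fx"]*q[0]/-q[2], p["cy"]-p["fy"]*q[1]/-q[2]])
def down(yaw):
    """tool z down, jaws (tool y) along world direction yaw"""
    y=np.array([np.cos(yaw),np.sin(yaw),0]); z=np.array([0,0,-1.]); return R.from_matrix(np.c_[np.cross(y,z),y,z])
def snap(n,f,crop=None,s=1):
    st=env.read_state(); im=viewer.camera(n); np.save(f"pics/{f}.npy",im)
    if n=="wrist": np.savez(f"pics/{f}_st.npz",orientation=st["orientation"],tool_pos=st["tool_pos"])
    o=im
    if crop: a,b,c,d=crop; o=im[b:d,a:c]
    cv2.imwrite(f"pics/{f}.png",cv2.resize(o,None,fx=s,fy=s,interpolation=cv2.INTER_CUBIC)); return im
E
python3 - <<'E'
from h import *
S,D=cam("scene"),cam("side")
for n,a,b in [("handle",(396,249),(291,156)),("cap",(305,174),(316,243)),("board",(336,242),(320,214)),("bowl",(271,240),(388,223)),("sugar",(306,268),(374,170)),("timer",(275,212),(370,255)),("mug",(260,183),(378,285))]:
    print(n,tri((S,a),(D,b)))
a=cv2.imread("pics/scene0.png");b=cv2.imread("pics/side0.png")
r=lambda i,w,h:cv2.resize(i,(w,h),interpolation=cv2.INTER_CUBIC)
cv2.imwrite("pics/crops.png",np.vstack([np.hstack([r(a[230:320,340:450],360,295),r(b[120:190,255:350],400,295)]),np.hstack([r(a[120:210,260:370],360,295),r(b[220:320,220:355],400,295)])]))
E
```

```text
handle (array([412.64953214, 227.06293187, 100.64389114]), np.float64(1.669190050140537))
cap (array([ 491.26197548, -229.88930547,  123.69562594]), np.float64(1.1568369527615008))
board (array([509.58438459,  28.55514928,   4.16134322]), np.float64(0.744729195458948))
bowl (array([712.69494235, -57.04766122,  38.11392297]), np.float64(2.088937189211754))
sugar (array([692.05828711, 151.9988275 ,  91.42254745]), np.float64(0.4544255948328074))
timer (array([ 640.29076661, -184.61519732,   34.24131586]), np.float64(0.4526862644780453))
mug (array([ 636.92115714, -321.26634463,   72.70896672]), np.float64(0.10393742283166654))
```

View pics/crops.png

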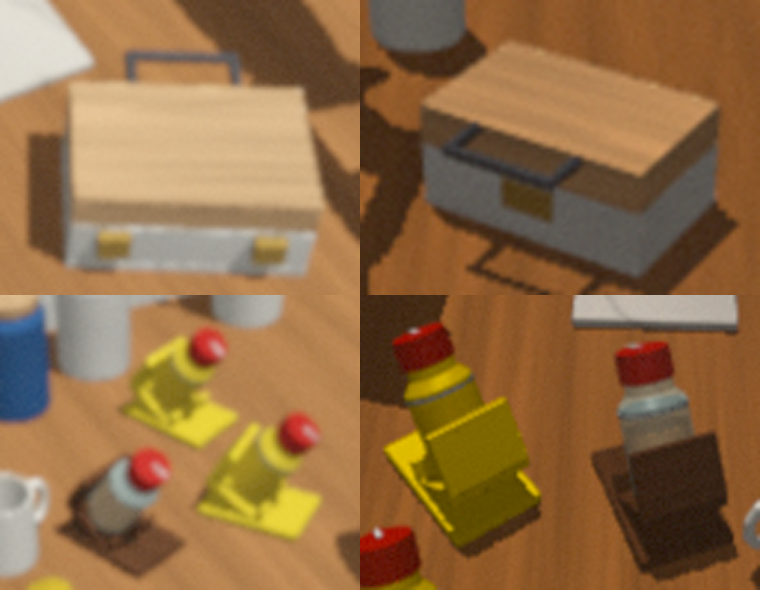

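The crops confirm that the dark-wood stand, with its clear jar and red cap, is the target; the other two are all yellow. Next, wrist views of the chest from two places.

```bash
python3 - <<'E'
from h import *
S=cam("scene")
C=np.array([plane(S,u,100)[:2] for u in [(361.4,256),(432.6,256.9),(438.4,295.7),(359.9,294.2)]])
print(C.round()); 
w=C[1]-C[0]; w2=C[2]-C[3]; l1=C[3]-C[0]; l2=C[2]-C[1]
for v in (w,w2,l1,l2): print(np.linalg.norm(v),np.degrees(np.arctan2(v[1],v[0])))
d=w/np.linalg.norm(w)+w2/np.linalg.norm(w2); yaw=np.arctan2(d[1],d[0])-np.pi/2; print("yaw",yaw)
q=down(yaw).as_quat()
env.reach([430,260,400],q); env.hold(.3); snap("wrist","w1")
env.move_l([480,190,400]); env.hold(.3); snap("wrist","w2"); print(env.read_state()["time_s"],env.read_state()["qpos"])
E
```

```text
[[522. 199.]
 [331. 309.]
 [414. 434.]
 [607. 320.]]
221.19177479273915 150.0444493512454
224.0501707072257 149.4799519886231
148.35330513772413 55.0811684838735
150.33654423692715 56.235200055081634
yaw 1.0430471699279136
3.2167 [ 3.54791105e-01  1.55222785e-01  1.76550033e+00  3.80207171e-05
  1.22084956e+00 -6.89076838e-01]
```

View pics/w1.png

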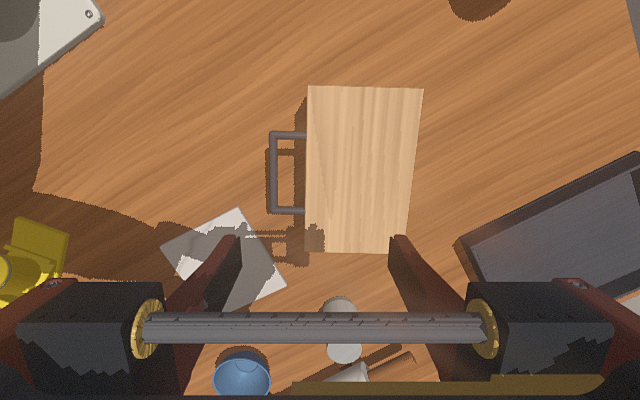

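View pics/w2.png

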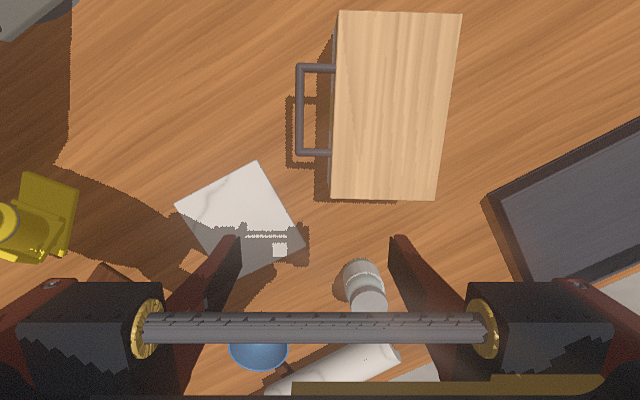

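In w1 the handle bar is at column 272, rows 132–213. In w2 it is at column 300, rows 64–155. I'll segment it by its low saturation and triangulate; I'll do the same for the board.

```bash
python3 - <<'E'
from h import *
out=[]
for f,box in (("w1",(255,120,330,225)),("w2",(285,52,355,168))):
    im=np.load(f"pics/{f}.npy"); st=np.load(f"pics/{f}_st.npz"); c=cam("wrist",st)
    a,b,e,d=box; hsv=cv2.cvtColor(im,cv2.COLOR_BGR2HSV)[b:d,a:e]
    m=((hsv[...,1]<75)&(hsv[...,2]<140)).astype(np.uint8)
    n,l,s,_=cv2.connectedComponentsWithStats(m); i=1+s[1:,4].argmax(); ys,xs=np.nonzero(l==i)
    lo=xs.min()
    # bar: rows between arms; take median column per row of leftmost strip
    cols={y:xs[ys==y] for y in np.unique(ys)}
    pts=np.array([[v[v<lo+12].mean()+a,y+b] for y,v in cols.items() if (v<lo+12).any()])
    wid=np.median([len(v) for v in cols.values()])
    mid=(pts[:,1].min()+pts[:,1].max())/2
    vx,vy,x0,y0=cv2.fitLine(pts[8:-8].astype(np.float32),cv2.DIST_L1,0,.01,.01).ravel()
    P=lambda y:(x0+(y-y0)*vx/vy,y)
    print(f,s[i],wid,pts[:,1].min(),pts[:,1].max(),P(mid),vx/vy)
    out.append([(c,P(pts[:,1].min()+3)),(c,P(mid)),(c,P(pts[:,1].max()-3))])
    cv2.imwrite(f"pics/m_{f}.png",m*255)
X=[tri(p,q) for p,q in zip(*out)]
for x in X: print(x)
D=cam("side");print(tri(*[o[1] for o in out],(cam("scene"),(396,249)),(D,(291,156))))
v=X[2][0]-X[0][0]; print(np.linalg.norm(v),np.degrees(np.arctan2(v[1],v[0])))
# board corners on z=12 in w2 and scene
c=cam("wrist",np.load("pics/w2_st.npz"))
for u in ((257,161),(174,205),(306,243)): print("board",plane(c,u,12).round(1))
c1=cam("wrist",np.load("pics/w1_st.npz"))
for u in ((238,207),(160,247),(287,285)): print("board w1",plane(c1,u,12).round(1))
# lid far edge at z=100
for u in ((340,11),(462,13),(435,200),(330,198)): print("lid",plane(c,u,100).round(1))
for u in ((308,86),(424,89),(407,254)): print("lid w1",plane(c1,u,100).round(1))
E
```

```text
w1 [  14   11   37   84 1029] 8.0 131.0 213.0 (np.float64(272.98276661664835), np.float64(172.0)) 0.017241115
w2 [  10    0   41  116 1285] 8.0 63.0 155.0 (np.float64(299.07407451555116), np.float64(109.0)) -0.018518256
(array([358.70299921, 241.5388051 ,  96.71649499]), np.float64(0.20901739635997893))
(array([399.77487598, 215.85787021,  95.74983641]), np.float64(0.025751302098093013))
(array([444.58812984, 187.72297632,  93.62982366]), np.float64(0.23255685894806258))
(array([405.15778428, 219.41933448,  99.14959574]), np.float64(10.171371500538008))
101.39983545152795 -32.071356793238195
board [431.3 114.9  12. ]
board [423.3 -42.7  12. ]
board [591.  109.5  12. ]
board w1 [429.  115.9  12. ]
board w1 [421.3 -40.6  12. ]
board w1 [594.3 108.2  12. ]
lid [333.7 309.  100. ]
lid [403.7 425.3 100. ]
lid [589.3 312.1 100. ]
lid [516.8 193.2 100. ]
lid w1 [332.9 308.5 100. ]
lid w1 [405.2 426.  100. ]
lid w1 [592.5 316.2 100. ]
```

The handle is at (401,216,95), which agrees with the lid's front edge minus 42 mm (403,215). The chest yaw is 57.8°, and the hinge (498,370,60) matches the lid's back edge. The board centre is about (508,32). Now I'll grip the handle and open the lid along its arc with the tool kept vertical.

```bash
python3 - <<'E'
from h import *
yaw=np.radians(57.8); ex=np.array([np.cos(yaw),np.sin(yaw),0]); H=np.array([401,216,95.]); q=down(yaw).as_quat()
hinge=H+182*ex-[0,0,34]; up=np.array([0,0,61])
set_gripper(34)
env.reach(H+up+[0,0,100],q); print(env.move_l(H+up,rate=120,f_stop=15))
set_gripper(0); s=env.read_state(); print("width",s["width"],s["force"],s["tool_pos"])
if 8<s["width"]<14:
    r,p0=np.hypot(182,34),np.arctan2(34,182)
    for th in np.linspace(0,1.70,12)[1:]:
        a=p0+th; P=hinge-ex*r*np.cos(a)+[0,0,r*np.sin(a)]+up
        hit=env.move_l(P,rate=110,f_stop=45); s=env.read_state(); print(round(th,2),hit,s["force"].round(1),s["width"].round(1))
        if hit: break
snap("side","lid1",(230,60,430,200),3.5); print(s["time_s"])
E
```

```text
False
width 10.11615659654034 [-1.95345461 -7.46247029  6.35344049] [400.30786297 215.07332107 156.23978765]Traceback (most recent call last):
  File "<stdin>", line 11, in <module>
AttributeError: 'float' object has no attribute 'round'
```

```bash
python3 - <<'E'
from h import *
yaw=np.radians(57.8); ex=np.array([np.cos(yaw),np.sin(yaw),0]); H=np.array([401,216,95.])
hinge=H+182*ex-[0,0,34]; up=np.array([0,0,61]); r,p0=np.hypot(182,34),np.arctan2(34,182)
s=env.read_state(); print(s["tool_pos"],s["force"],s["width"])
for th in np.linspace(0,1.70,12)[2:]:
    a=p0+th; P=hinge-ex*r*np.cos(a)+[0,0,r*np.sin(a)]+up
    hit=env.move_l(P,rate=110,f_stop=45); s=env.read_state(); print(round(th,2),hit,s["force"].round(1),round(s["width"],1))
    if hit: break
snap("side","lid1",(230,60,430,200),3.5); print(s["time_s"])
E
```

```text
[404.03545867 221.11910648 183.75884643] [-0.89711945 -7.00875482  0.33122417] 10.175329423258747
0.31 False [-1.2 -9.1  1.9] 10.6
0.46 False [ -3.5 -12.2   7.7] 10.2
0.62 False [ -7.8 -16.6  15.4] 9.8
0.77 False [-10.4 -12.8  20.6] 10.2
0.93 False [-9.1 -5.2 17.3] 10.4
1.08 False [-6.4 -1.9 10.9] 10.2
1.24 False [-4.7  0.7  8.9] 10.4
1.39 False [-5.1  2.   7.1] 10.0
1.55 False [-4.   3.8  4.6] 10.0
1.7 False [-3.7  3.1  3.2] 10.1
10.8583
```

View pics/lid1.png

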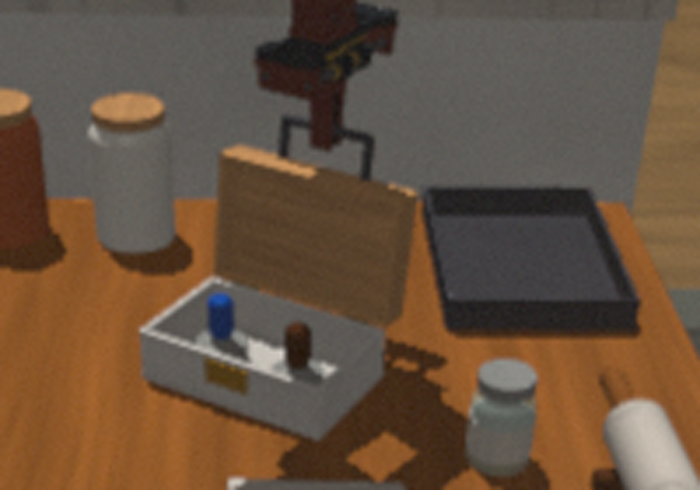

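The lid is open, the blue cutter stands at the chest's +y and the brown one at −y. I'll release the handle, rise, then look at the cutters with the jaws along chest y so the camera stays clear of the lid.

```bash
python3 - <<'E'
from h import *
yaw=np.radians(57.8); ex=np.array([np.cos(yaw),np.sin(yaw),0]); ey=np.array([-ex[1],ex[0],0])
set_gripper(45); p=env.read_state()["tool_pos"]
env.move_l(p+[0,0,110],rate=150)
q=down(yaw+np.pi/2).as_quat(); c=np.array([460.6,310.6,0])
env.reach(c-20*ex+20*ey+[0,0,360],q); env.hold(.2); snap("wrist","c1")
env.move_l(c-60*ex+70*ey+[0,0,320]); env.hold(.2); snap("wrist","c2"); snap("side","lid2",(230,60,430,200),2.5); print(env.read_state()["time_s"])
E
```

```text
15.1583
```

View pics/c1.png

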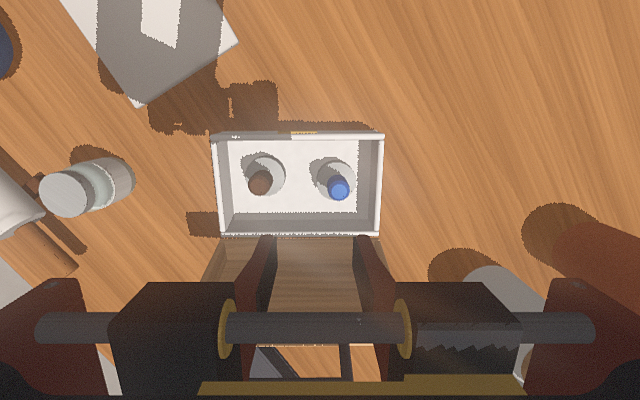

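View pics/c2.png

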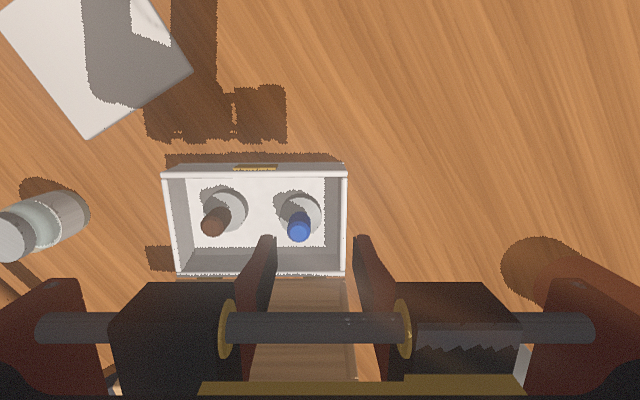

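View pics/lid2.png

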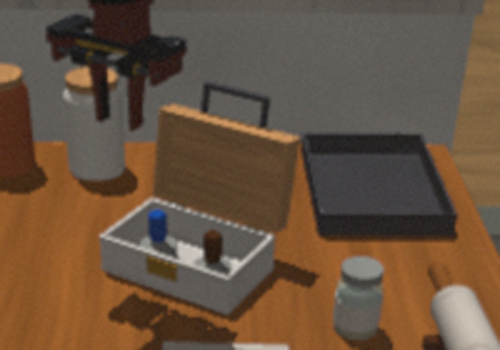

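The lid rests on its stop. The blue handle's top is at about (339,191) in c1 and (299,231) in c2; the brown one is at (260,185) in c1. I'll triangulate the blue top and refine the board corners.

```bash
python3 - <<'E'
from h import *
L=[]; vis=[]
for f in ("c1","c2"):
    im=np.load(f"pics/{f}.npy"); c=cam("wrist",np.load(f"pics/{f}_st.npz")); hsv=cv2.cvtColor(im,cv2.COLOR_BGR2HSV)
    m=((hsv[...,0]>100)&(hsv[...,0]<130)&(hsv[...,1]>110)).astype(np.uint8); m[:140]=0; m[250:]=0; m[:,:280]=0; m[:,370:]=0
    v=hsv[...,2]; t=(m>0)&(v>0.5*(np.percentile(v[m>0],90)+np.percentile(v[m>0],20)))
    n,l,s,ce=cv2.connectedComponentsWithStats(t.astype(np.uint8)); i=1+s[1:,4].argmax(); print(f,m.sum(),s[i],ce[i])
    L.append((c,ce[i])); u=ce[i].astype(int); k=im[u[1]-30:u[1]+30,u[0]-40:u[0]+40].copy(); k[t[u[1]-30:u[1]+30,u[0]-40:u[0]+40]]=(0,255,0)
    vis.append(cv2.resize(np.hstack([im[u[1]-30:u[1]+30,u[0]-40:u[0]+40],k]),None,fx=5,fy=5))
print(tri(*L)); cv2.imwrite("pics/top.png",cv2.resize(np.vstack(vis),(800,600)))
for c,u in L: print(plane(c,u,80))
for u in ((240,42),(139,107)): print("board c1",plane(L[0][0],u,12))
for u in ((193,71),(85,139)): print("board c2",plane(L[1][0],u,12))
E
```

```text
c1 80 [334 190  13   9  33] [339.3030303  195.24242424]
c2 264 [290 226  17  15 191] [298.41884817 232.84816754]
(array([419.79260016, 343.59567838,  63.96760275]), np.float64(1.9756939597936065))
[418.14581813 340.96694785  80.        ]
[415.6005233 336.2282583  80.       ]
board c1 [426.29485794 116.81751337  12.        ]
board c1 [590.01455787 107.58115438  12.        ]
board c2 [426.37848309 116.10451623  12.        ]
board c2 [593.61974357 105.0846384   12.        ]
```

View pics/top.png

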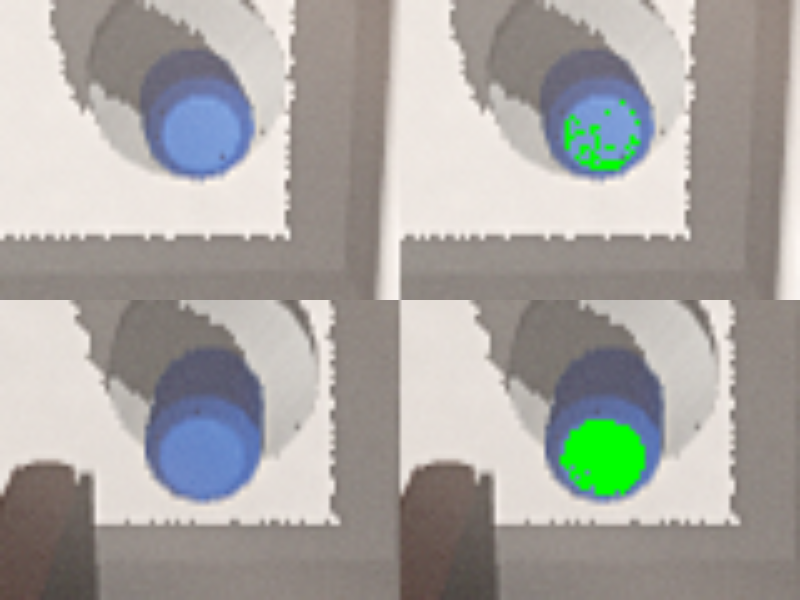

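Top disc centres read from the crop: c1 (339.0,191.2), where the mask was speckled, and c2 (298.4,233.0).

```bash
python3 - <<'E'
from h import *
c1,c2=[cam("wrist",np.load(f"pics/{f}_st.npz")) for f in ("c1","c2")]
print(tri((c1,(339,191.2)),(c2,(298.4,233))), plane(c1,(339,191.2),83),plane(c2,(298.4,233),83))
print("spare",plane(c1,(259,187),83))
E
```

```text
(array([415.7749421 , 336.36822099,  79.85252733]), np.float64(0.05592091352629827)) [415.55756307 335.44196579  83.        ] [414.88799269 335.376617    83.        ]
spare [495.92338731 278.32815845  83.        ]
```

```bash
python3 - <<'E'
from h import *
q=down(np.radians(147.8)).as_quat(); X=np.array([415.5,336,0])
set_gripper(56); env.move_l(X+[0,0,230],rate=200)
print(env.move_l(X+[0,0,124],rate=90,f_stop=8)); g=env.read_state()["tool_pos"]
set_gripper(0); s=env.read_state(); print(g,s["width"],s["force"])
env.move_l(X+[0,0,270],rate=120); s=env.read_state(); print(s["width"],s["force"])
snap("side","up",(230,60,430,200),3); print(s["time_s"])
E
```

```text
False
[415.78335819 336.23654072 124.52016139] 27.073741002128216 [ 0.03639943 -0.85353725  0.60469619]
27.10922522681654 [-0.5086559  -0.13501278 -1.65489715]
19.5167
```

View pics/up.png

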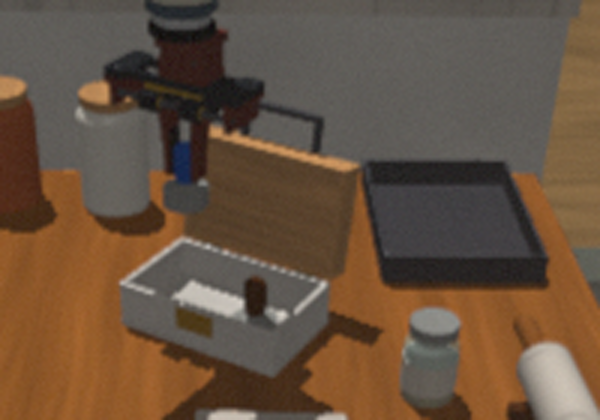

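The cutter is held and the brown one is undisturbed. Next I'll place it on the board with a force-guarded descent.

```bash
python3 - <<'E'
from h import *
q=down(np.radians(90)).as_quat(); B=np.array([506,32,0])
env.reach(B+[0,0,240],q); env.move_l(B+[0,0,142],rate=120); env.hold(.2)
print(env.move_l(B+[0,0,124.5],rate=20,f_stop=3)); s=env.read_state(); print(s["tool_pos"],s["force"],s["width"])
set_gripper(62); env.hold(.2); env.move_l(B+[0,0,240],rate=120)
snap("side","placed",(230,140,430,340),3); snap("wrist","placedw"); print(env.read_state()["time_s"])
E
```

```text
True
[505.88954919  31.89311617 128.03583268] [-0.52413074 -0.74620493  5.06618286] 27.57250249996447
24.7083
```

View pics/placed.png

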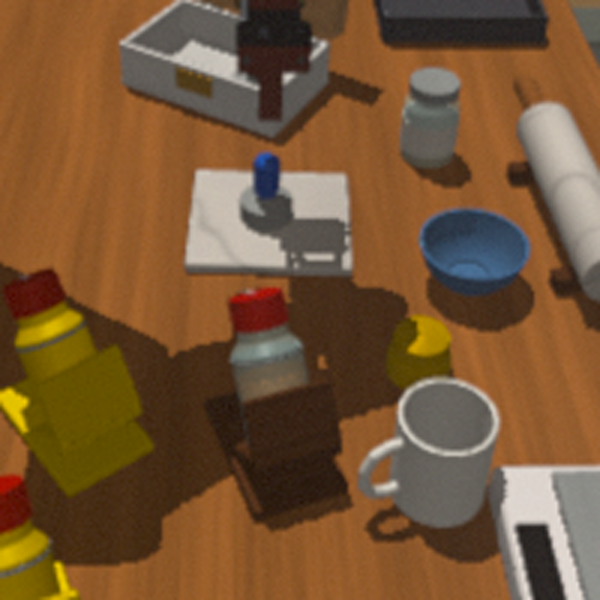

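View pics/placedw.png

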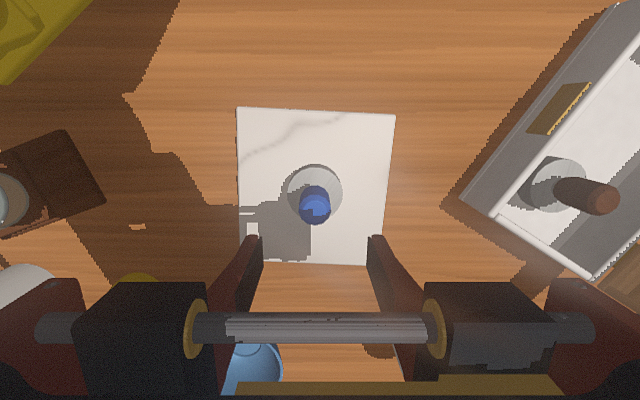

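The cutter stands released near the board's centre; contact came at TCP z=128, as predicted. Now wrist views of the dark-wood jar.

```bash
python3 - <<'E'
from h import *
q=down(np.radians(90)).as_quat()
env.move_l([506,32,330],rate=250)
env.reach([490,-200,360],q); env.hold(.2); snap("wrist","j1")
env.move_l([430,-260,330],rate=200); env.hold(.2); snap("wrist","j2"); print(env.read_state()["time_s"])
E
```

```text
27.25
```

View pics/j1.png

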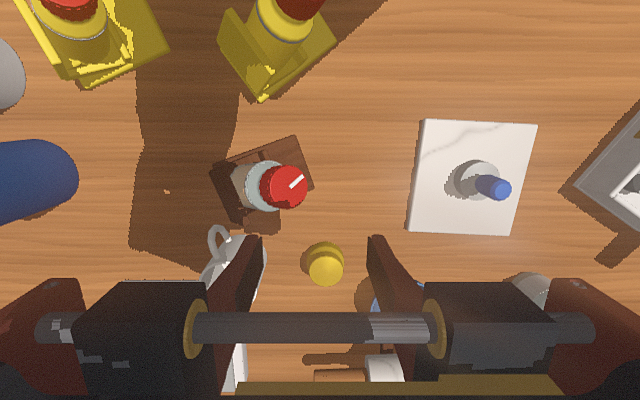

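View pics/j2.png

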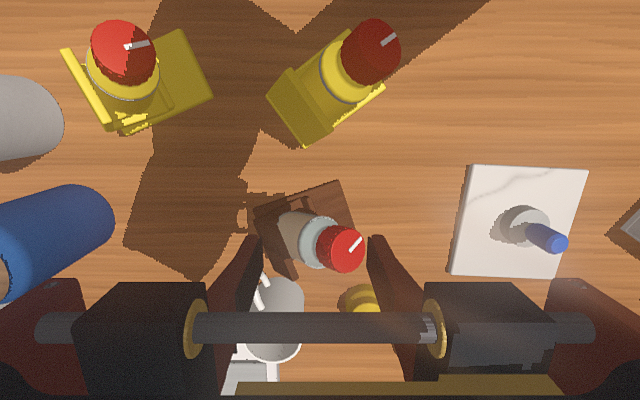

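The target's cap top is at about (288,186) in j1 and (347,250) in j2, and it leans towards +y. The two all-yellow stands are at j1 (75,40)/(285,40). I'll refine on enlarged crops.

```bash
python3 - <<'E'
from h import *
L=[]
v=[]
for f,(a,b) in (("j1",(200,125)),("j2",(245,170))):
    im=np.load(f"pics/{f}.npy"); k=cv2.resize(im[b:b+110,a:a+130],None,fx=3.05,fy=5,interpolation=cv2.INTER_CUBIC) if 0 else cv2.resize(im[b:b+110,a:a+130],None,fx=3,fy=3,interpolation=cv2.INTER_CUBIC)
    v.append(k)
    hsv=cv2.cvtColor(im,cv2.COLOR_BGR2HSV); r=((hsv[...,0]<8)|(hsv[...,0]>172))&(hsv[...,1]>140); z=np.zeros_like(r); z[b:b+110,a:a+130]=r[b:b+110,a:a+130]
    V=hsv[...,2][z]; print(f,np.percentile(V,[5,25,50,75,95]))
    t=z&(hsv[...,2]>180); k2=im[b:b+110,a:a+130].copy(); k2[t[b:b+110,a:a+130]]=(0,255,0); v.append(cv2.resize(k2,None,fx=3,fy=3))
cv2.imwrite("pics/jz.png",np.vstack([np.hstack(v[:2]),np.hstack(v[2:])])[:,:800])
for f,us in (("j1",((210,175),(297,136),(313,186))),("j2",((252,211),(341,180),(359,225)))):
    c=cam("wrist",np.load(f"pics/{f}_st.npz")); P=[plane(c,u,10) for u in us]
    for p in P: print(p.round(1))
    d=P[1]-P[0]; e=P[2]-P[1]; print("edge az",np.degrees(np.arctan2(d[1],d[0])),np.linalg.norm(d),np.degrees(np.arctan2(e[1],e[0])),np.linalg.norm(e))
E
```

```text
j1 [115. 134. 203. 205. 209.]
j2 [116. 133. 203. 205. 208.]
[ 501.  -350.1   10. ]
[ 445.  -222.2   10. ]
[ 517.4 -199.7   10. ]
edge az 113.6224314343523 139.67138107281954 17.23248552380948 75.81679734930427
[ 487.5 -346.9   10. ]
[ 442.6 -222.3   10. ]
[ 508.7 -194.8   10. ]
edge az 109.81220271876683 132.39450318030464 22.623126488126665 71.59065723978449
```

View pics/jz.png

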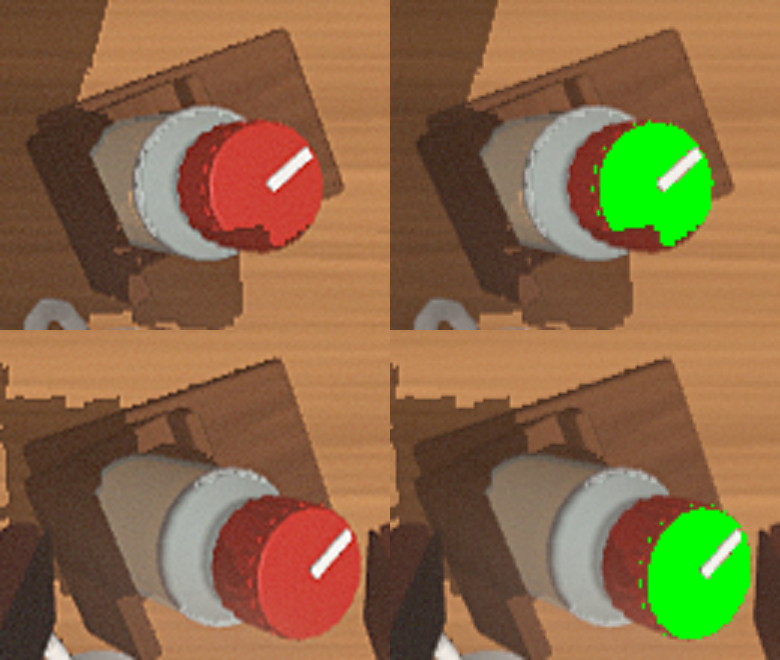

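```bash
python3 - <<'E'
from h import *
c1,c2=[cam("wrist",np.load(f"pics/{f}_st.npz")) for f in ("j1","j2")]
top=tri((c1,(288.8,186.2)),(c2,(348,250.8))); print("cap top",top)
for c,us in ((c1,((226.7,160),(295,135),(314,187.7))),(c2,((286.7,200),(340,179.3),(355,228.3)))):
    P=[plane(c,u,10) for u in us]; d=P[1]-P[0]; e=P[2]-P[1]
    print("az",[np.degrees(np.arctan2(x[1],x[0])).round(1) for x in (d,e)], np.linalg.norm(e).round(1), [p.round(0) for p in P])
az=np.radians(110.5); axis=np.array([np.sin(np.radians(35))*np.cos(az),np.sin(np.radians(35))*np.sin(az),np.cos(np.radians(35))])
T=top[0]; yc=[plane(c,u,130) for c,u in ((c1,(70,5)),(c2,(371,52)),(c2,(124,52)))]; print("yellow",yc)
q0=env.read_state()["qpos"]
h=np.array([-axis[1],axis[0],0]); h/=np.linalg.norm(h); v=np.cross(axis,h)
for ph in range(-180,180,20):
    p=np.radians(ph); r=[]
    for pp in (p,p+1.5):
        y=np.cos(pp)*h+np.sin(pp)*v; z=-axis; M=np.c_[np.cross(y,z),y,z]
        j=env.ik(T-8*axis+61*axis,R.from_matrix(M).as_quat()); r.append(None if j is None else np.round(j,2))
    print(ph,r)
E
```

```text
cap top (array([ 485.67033421, -224.64890346,  137.19568644]), np.float64(0.33781793045155556))
az [np.float64(109.7), np.float64(19.3)] 80.9 [array([ 479., -324.,   10.]), array([ 444., -225.,   10.]), array([ 520., -198.,   10.])]
az [np.float64(111.9), np.float64(18.0)] 75.9 [array([ 471., -297.,   10.]), array([ 442., -224.,   10.]), array([ 514., -200.,   10.])]
yellow [array([ 319.28177797, -417.94456321,  130.        ]), array([ 303.22132341, -210.63650226,  130.        ]), array([ 303.22731822, -420.47870502,  130.        ])]
-180 [array([-0.2 ,  0.45,  2.14, -1.22,  0.55,  0.52]), array([-0.2 ,  0.45,  2.14, -1.22,  0.55, -0.98])]
-160 [array([-0.2 ,  0.45,  2.14, -1.22,  0.55,  0.17]), array([-0.2 ,  0.45,  2.14, -1.22,  0.55, -1.33])]
-140 [array([-0.2 ,  0.45,  2.14, -1.22,  0.55, -0.18]), array([-0.2 ,  0.45,  2.14, -1.22,  0.55, -1.68])]
-120 [array([-0.2 ,  0.45,  2.14, -1.22,  0.55, -0.53]), array([-0.2 ,  0.45,  2.14, -1.22,  0.55, -2.03])]
-100 [array([-0.2 ,  0.45,  2.14, -1.22,  0.55, -0.88]), array([-0.2 ,  0.45,  2.14, -1.22,  0.55, -2.38])]
-80 [array([-0.2 ,  
[... 349 characters left out ...]
[-0.2 ,  0.45,  2.14, -1.22,  0.55,  1.81])]
40 [None, array([-0.2 ,  0.45,  2.14, -1.22,  0.55,  1.46])]
60 [None, array([-0.2 ,  0.45,  2.14, -1.22,  0.55,  1.11])]
80 [array([-0.2 ,  0.45,  2.14, -1.22,  0.55,  2.26]), array([-0.2 ,  0.45,  2.14, -1.22,  0.55,  0.76])]
100 [array([-0.2 ,  0.45,  2.14, -1.22,  0.55,  1.91]), array([-0.2 ,  0.45,  2.14, -1.22,  0.55,  0.41])]
120 [array([-0.2 ,  0.45,  2.14, -1.22,  0.55,  1.56]), array([-0.2 ,  0.45,  2.14, -1.22,  0.55,  0.06])]
140 [array([-0.2 ,  0.45,  2.14, -1.22,  0.55,  1.21]), array([-0.2 ,  0.45,  2.14, -1.22,  0.55, -0.29])]
160 [array([-0.2 ,  0.45,  2.14, -1.22,  0.55,  0.87]), array([-0.2 ,  0.45,  2.14, -1.22,  0.55, -0.63])]
```

Cap top at (486,−225,137). Both foot edges give a lean azimuth of about 110°. The grasp is reachable, and joint 6 alone can do the unscrewing. I'll go to a standoff along the cap axis and check alignment there.

```bash
cat >> h.py <<'E'
CT=np.array([485.7,-224.6,137.2])
def cappose(az=110.3,ph=160):
    a=np.radians(az); t=np.radians(35); ax=np.array([np.sin(t)*np.cos(a),np.sin(t)*np.sin(a),np.cos(t)])
    h=np.array([-ax[1],ax[0],0]); h/=np.linalg.norm(h); v=np.cross(ax,h); p=np.radians(ph)
    y=np.cos(p)*h+np.sin(p)*v; return ax,R.from_matrix(np.c_[np.cross(y,-ax),y,-ax]).as_quat()
E
python3 - <<'E'
from h import *
ax,q=cappose()
set_gripper(64); env.reach(CT+(53+130)*ax,q); env.hold(.3); im=snap("wrist","k1",(200,60,460,260),3); snap("scene","k1s")
st=env.read_state(); c=cam("wrist",st); print(st["qpos"].round(2),st["time_s"])
for d in (0,28,38): print("pred px at",d,"below top",proj(c,CT-d*ax), "crop", (proj(c,CT-d*ax)-[200,60])*3)
E
```

```text
[-0.04  0.19  2.14 -0.87  0.76  0.6 ] 30.2333
pred px at 0 below top [315.50873236 202.27749827] crop [346.52619707 426.8324948 ]
pred px at 28 below top [315.44535127 194.01628291] crop [346.33605381 402.04884872]
pred px at 38 below top [315.42533685 191.40756373] crop [346.27601054 394.2226912 ]
```

View pics/k1.png

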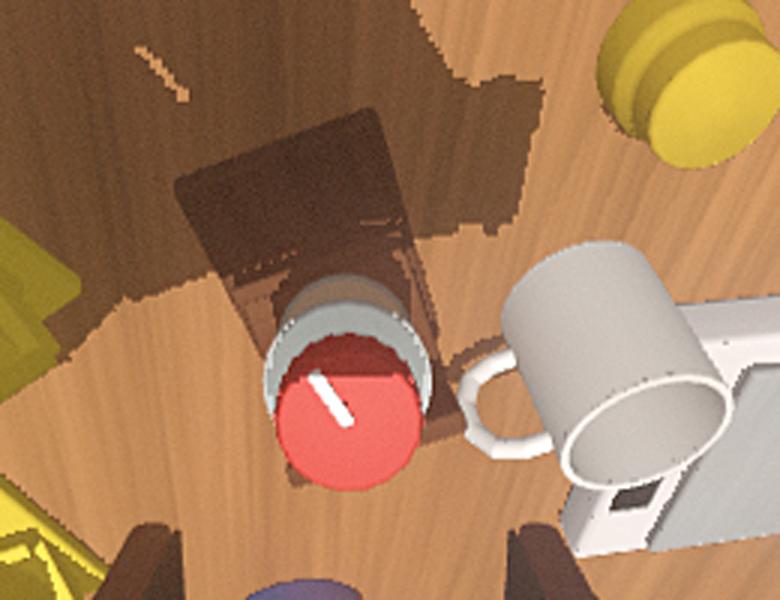

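View pics/k1s.png

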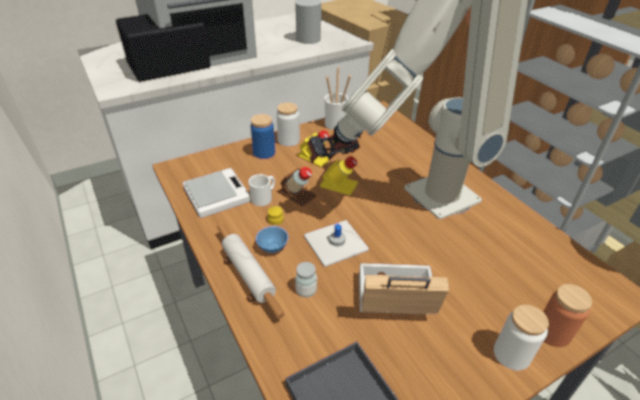

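```bash
python3 - <<'E'
from h import *
cs=[cam("wrist",np.load(f"pics/{f}_st.npz")) for f in ("j1","j2","k1")]
us=[(288.8,186.2),(348,250.8),(200+349.5/3,60+417/3)]
ax,q=cappose(); old=CT
for w in ((0,1),(0,2),(1,2),(0,1,2)):
    x,m=tri(*[(cs[i],us[i]) for i in w]); d=x-old; print(w,x.round(1),round(m,2),"along axis",(d@ax).round(1),"tool xyz",R.from_quat(q).inv().apply(d).round(1))
S,D=cam("scene"),cam("side")
for c,n in ((S,"scene"),(D,"side")): print(n,proj(c,old),[proj(c,x)])
p,T=cs[2]; print("pred radius",p["fx"]*23/-(T[:3,:3].T@(old-T[:3,3]))[2])
b=cv2.imread("pics/side0.png"); cv2.imwrite("pics/sidecap.png",cv2.resize(b[225:275,285:345],None,fx=10,fy=10,interpolation=cv2.INTER_CUBIC))
E
```

```text
(0, 1) [ 484.9 -226.6  138.1] 0.29 along axis -0.2 tool xyz [-2.2 -0.7  0.2]
(0, 2) [ 487.2 -226.9  131.4] 0.73 along axis -6.3 tool xyz [1.3 0.2 6.3]
(1, 2) [ 487.8 -226.1  132.3] 0.16 along axis -5.2 tool xyz [1.5 1.  5.2]
(0, 1, 2) [ 487.3 -226.4  132.3] 1.16 along axis -5.3 tool xyz [1.2 0.5 5.3]
scene [307.26695022 171.27662069] [array([306.67187084, 172.22672882])]
side [314.21687625 237.72659142] [array([314.84453755, 239.68459527])]
pred radius 24.919680612157734
```

View pics/sidecap.png

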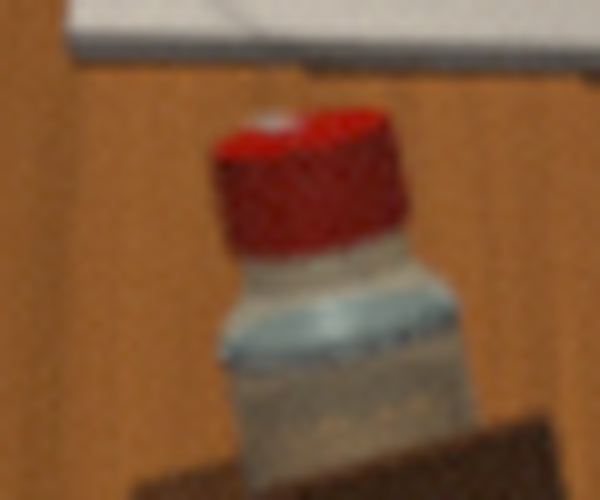

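Weighted over all views (the side view agrees), the cap top is at about (487,−226,134). The shoulder and cap centres confirm the axis direction. I'll go in, grip, and turn joint 6 in steps while watching the axial torque.

```bash
python3 - <<'E'
from h import *
ax,q=cappose(); G=np.array([487,-226.2,134.])-7*ax
env.move_l(G+(61+60)*ax,rate=150)
print(env.move_l(G+61*ax,rate=60,f_stop=8)); set_gripper(0)
s=env.read_state(); print(s["width"],s["tool_pos"],(G+61*ax).round(1),s["force"].round(1),s["qpos"].round(2),s["time_s"])
if s["width"]>40:
    j=np.array(s["qpos"]); t0=s["wrist_torque"]@ax
    for k in range(1,17):
        jj=j.copy(); jj[5]-=0.1*k; env.move_joints(jj); s=env.read_state(); t=s["wrist_torque"]@ax-t0
        print(k,round(t,3),s["force"].round(1),round(s["width"],1),round(s["qpos"][5]-j[5],3))
        if k>10 and abs(t)>0.4: break
print(s["time_s"])
E
```

```text
False
45.665196836760956 [ 476.76883698 -197.02168859  178.60406035] [ 476.3 -197.2  178.2] [1.4 2.6 3.4] [-0.2   0.45  2.13 -1.22  0.55  0.87] 32.45
1 0.05 [0.5 0.7 1.9] 45.5 -0.098
2 0.073 [-0.5  1.9  1.8] 46.0 -0.196
3 0.099 [-0.4  1.6  2.4] 45.5 -0.295
4 0.039 [-1.9  1.   3.8] 45.7 -0.395
5 0.078 [-3.8  2.2  2.9] 45.8 -0.494
6 0.056 [-3.6  1.   4.7] 45.3 -0.594
7 0.021 [-5.   1.5  5.5] 45.7 -0.694
8 0.034 [-4.8  0.8  4.7] 45.7 -0.794
9 0.051 [-4.4  0.7  6. ] 45.6 -0.894
10 0.026 [-5.1  1.8  6.7] 45.6 -0.994
11 0.053 [-5.3  0.4  5.4] 45.4 -1.094
12 0.018 [-6.3 -0.4  5.7] 45.4 -1.194
13 0.031 [-6.1 -1.3  4.2] 45.8 -1.294
14 0.044 [-4.  -2.   3.4] 45.5 -1.394
15 0.045 [-2.  -4.   2.5] 45.6 -1.494
16 0.089 [-2.9 -4.   1.5] 45.6 -1.594
36.45
```

The grip width is right, but no clear torque rise showed at the stop. I'll release, back off and look at the cap's white mark.

```bash
python3 - <<'E'
from h import *
ax,q=cappose(); G=np.array([487,-226.2,134.])-7*ax
set_gripper(64); env.move_l(G+(61+120)*ax,rate=150); j=np.array(env.read_state()["qpos"]); j[5]+=1.594; env.move_joints(j); env.hold(.2)
snap("wrist","k2",(200,60,460,260),3); s=env.read_state(); print(s["qpos"].round(2),s["time_s"])
E
```

```text
[-0.05  0.21  2.15 -0.9   0.74  0.61] 39.575
```

View pics/k2.png

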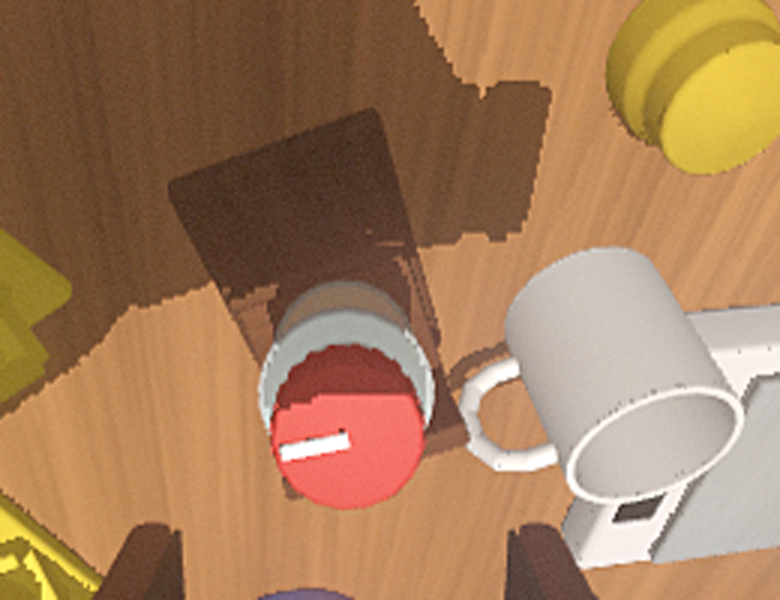

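The mark went from direction (−33,+51) to (−68,−14), about 1.2 rad anticlockwise. The gripper turned 1.59, so it slipped: either at the stop (start about 0.25) or on the way. I'll turn again by 0.6 and see whether the mark advances.

```bash
python3 - <<'E'
from h import *
ax,q=cappose(); G=np.array([487,-226.2,134.])-8*ax
env.move_l(G+61*ax,rate=100,f_stop=8); set_gripper(0)
s=env.read_state(); j=np.array(s["qpos"]); t0=s["wrist_torque"]
for k in range(1,7):
    jj=j.copy(); jj[5]-=0.1*k; env.move_joints(jj); s=env.read_state(); print(k,(s["wrist_torque"]-t0).round(3),round((s["wrist_torque"]-t0)@ax,3),round(s["tau"][5],3),round(s["width"],1))
set_gripper(64); env.move_l(G+(61+120)*ax,rate=150); j=np.array(env.read_state()["qpos"]); j[5]+=0.6; env.move_joints(j); env.hold(.2)
snap("wrist","k3",(200,60,460,260),3); print(env.read_state()["time_s"])
n=ax
def mark(f,ui,uo):
    c=cam("wrist",np.load(f"pics/{f}_st.npz")); P=[]
    for u in (ui,uo):
        o,d=ray(c,(200+u[0]/3,60+u[1]/3)); P.append(o+d*((np.array([487,-226.2,134])-o)@n)/(d@n))
    v=R.from_quat(q).inv().apply(P[1]-P[0]); return np.arctan2(-v[1],v[0])
print(mark("k1",(348,424),(315,373)),mark("k2",(349,440),(281,454)))
E
```

```text
1 [-0.716  0.19  -0.237] 0.05 -0.261 45.7
2 [-1.146  0.113 -0.317] 0.029 -0.23 45.4
3 [-1.169  0.152 -0.377] 0.006 -0.228 45.9
4 [-1.026  0.238 -0.391] 0.012 -0.115 45.7
5 [-1.132  0.161 -0.341] 0.032 -0.131 45.6
6 [-1.135  0.235 -0.371] 0.048 -0.145 45.7
45.2
0.5541998744270509 1.7904831100941085
```

View pics/k3.png

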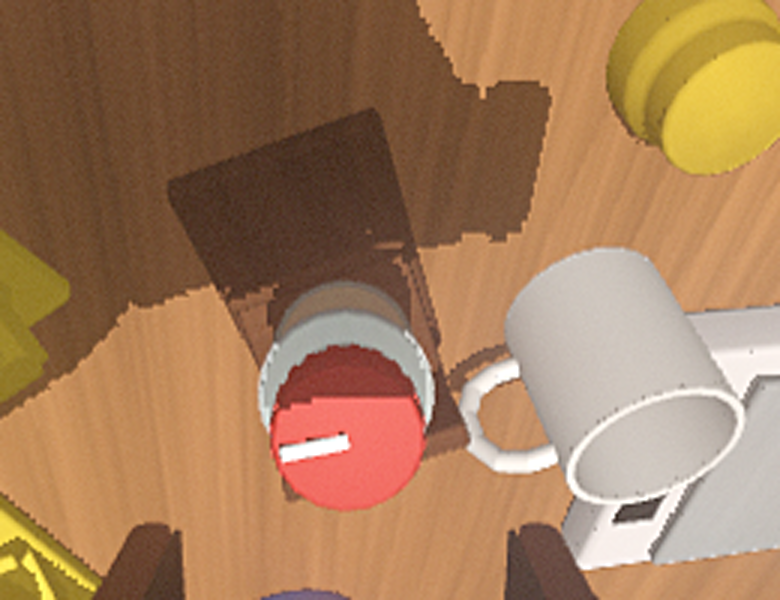

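The mark stayed put (12° below left) through a firm 0.6 rad turn. Total cap turn was 1.24 rad, so the cap is on its stop (start about 0.21, within 0.3). Now a last look at the whole bench.

```bash
python3 - <<'E'
from h import *
ax,q=cappose(); p=env.read_state()["tool_pos"]; env.move_l(p+60*ax,rate=150); env.hold(.3)
snap("scene","f1",(160,110,460,330),2.6); snap("side","f2",(200,80,460,330),2.3); print(env.read_state()["time_s"])
E
```

```text
46.15
```

View pics/f1.png

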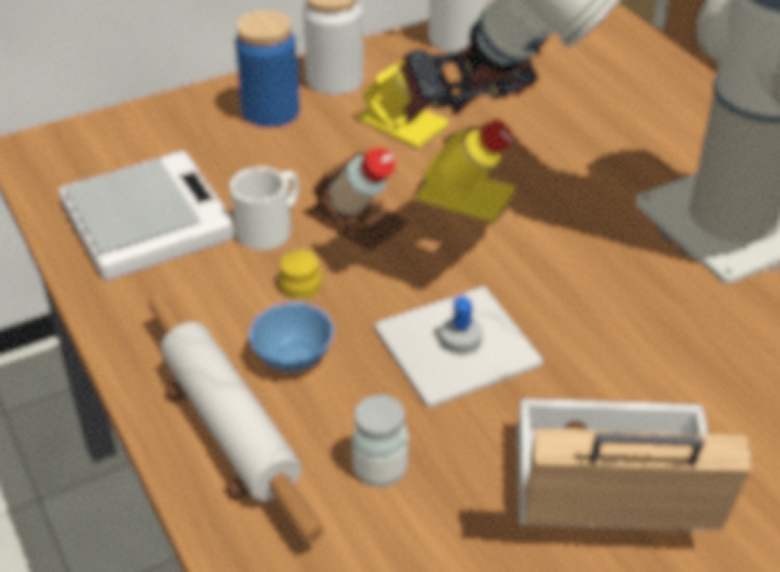

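View pics/f2.png

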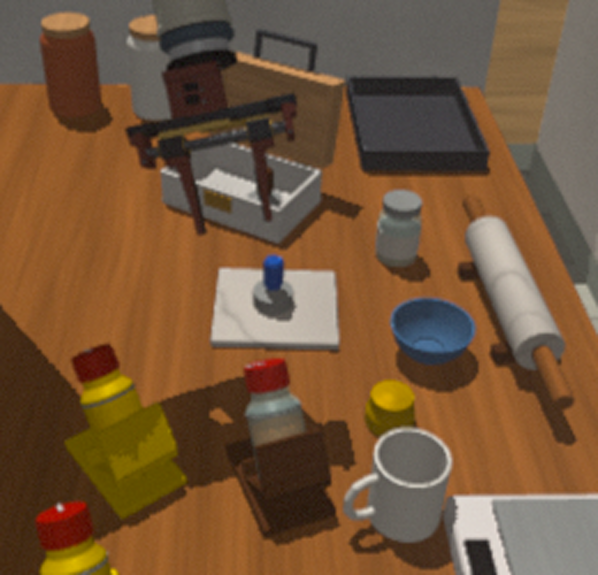

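Lid open, cutter upright inside the board, other things in place, arm clear. Handing in.

```bash
python3 -c "
from h import *
workorder.sign_off(); print(env.read_state()['time_s'])"
```

```text
the job is handed in; nothing more can be done
the job is handed in; nothing more can be done
```

I did all three parts of the job and handed it in, with the robot's clock at about 46 s of the 66 s limit.

- **Lid:** I opened it by its handle along the hinge arc. The last pictures show it resting open on its stop.
- **Blue-handled cutter:** It touched down on the marble board at the predicted height and was released. In the wrist view after release, its foot is within a few mm of the board's centre, and it stands upright in the final pictures.
- **Red cap:** It turned about 1.24 rad anticlockwise. A further 0.6 rad turn with a firm grip did not move its mark, so I take it to be on its stop, having started at about 0.21 rad.
- **Other things:** The pictures after the lift show the brown-handled cutter upright in its place, but in the final ones the lid and gripper partly hide it. The bowl, sugar jar, timer, mug and yellow look-alikes show no visible movement, and the arm ended clear of everything.

Two checks disagreed:
- **Cap position:** The views differed by about 5 mm along the cap's axis, so I used a position in between. The grip width of 45.7 mm fitted the 46 mm cap.
- **Torque at the stop:** The wrist torque showed no clear rise when the cap reached its stop. That conclusion rests only on the white mark.

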